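# Hold the colour chips over a wet test strip

### The job

Lift the bent-metal cover off the freshly painted test strip and drape it over the drying rail, astride the bar, and let go of it. Then pick up the long box of colour chips, carry it over the tray with the row of pots without disturbing them, and finish while still holding the box level, at rest, centred over the strip and lined up lengthwise with it, with a gap of about 15 mm. The paint is wet: nothing may touch the strip.

Things in the scene. Friction and masses are not known exactly. Their poses are not given: they have to be found in the camera images.
- cover: Loose aluminium sheet cover, inverted V 130 long, 92 mm wide, 120 g, standing astride the strip, not touching it, ridge along it. Origin: centre, at foot level; x along the ridge, z up. Sheets 2.5 mm thick lean 40 degrees from vertical, fold 54 mm above the feet. A wooden grip on the ridge, 70 long (x), 10 mm thick (y), rises to 84 mm above the feet: pinch its 10 mm.
- cover_fold (a point): Inside of the cover's fold, 53 mm above the cover's origin. When it hangs on the rail, this point is about 8 mm above the bar's axis.
- rail: Fixed steel drying rail: round level bar 12 mm thick, 280 mm long on two posts with flat feet. Origin: on the worktop under the bar's middle; y along the bar, z up. Posts (14 mm thick) at y = +134 and -134 mm end 4 mm above the bar's axis. The cover hangs between the posts, its ridge along the bar.
- rail_bar (a point): Middle of the rail's bar, on its axis, 140 mm above the worktop.
- strip: Fixed freshly painted test strip, a flat board 120 x 40 x 8 mm lying on the worktop under the cover. Origin: centre of its underside; x along its length, z up.
- strip_top (a point): Centre of the strip's painted top face, 8.5 mm above the worktop.
- chips: Loose long box of colour chips, 180 x 42 x 20 mm, lying flat on the worktop on the robot's left of the pot tray. Origin: centre of its underside; x along its length, z up. Grasp across its 42 mm width.
- tray: Fixed low wooden tray 200 x 78 mm, rim 12 mm high, between the chip box and the strip. Origin: centre of its underside; x along its length, y across. It holds three pots in a row.
- pot_a: Loose tester pot with screw lid standing in the tray (one of three alike in shape), 49 mm across, 60 mm high, its top 66 mm above the worktop. Origin: centre of its underside.
- pot_b: Loose tester pot with screw lid standing in the tray (one of three alike in shape), 49 mm across, 60 mm high, its top 66 mm above the worktop. Origin: centre of its underside.
- pot_c: Loose tester pot with screw lid standing in the tray (one of three alike in shape), 49 mm across, 60 mm high, its top 66 mm above the worktop. Origin: centre of its underside.
Mind the look-alikes: they are no part of the job. There is more than one size of the chips; the one meant has the size given above.

How it is judged:
By the outcome, as a careful person would: the job done as asked, in the order asked, and still so for the second after the job is handed in, while the arm keeps its last pose, push and grip.
It also fails if it takes over 58 s, if anything falls off the work surface, if the arm or the gripper's body presses on something with over 40 N, if the wrist force passes 120 N, or if a joint passes its speed limit or range.

### The arm

A 6-joint arm with a two-finger parallel gripper is mounted at the origin on the work surface; the furniture and walls round the work are solid. World frame = base frame: x ahead of the robot, y to its left, z up, the work surface at z = 0. Lengths are in m, angles in rad, forces in N, time in s.
With the tool pointing down it reaches from about 0.375 to 0.975 m from the base axis. Payload 3.8 kg.
Tool frame: the origin (TCP) lies at the very end of the fingers, on their centre line; the grasp point (between the pads) lies 19 mm behind it; z points along the fingers, y is the direction in which the jaws open and shut (so a half turn about z gives the same grasp; the last joint's range is limited). The gripper opens to 85 mm and grips with 20 to 120 N. Pads are 22 mm wide; open, the fingers measure 114 mm over their backs; the gripper's body (76 mm by 85 mm) begins 54 mm behind the grasp point. The pads swing forward as they close: fully open they stand 13 mm farther back than shut.
Start: joints at [1.088, 0.264, 1.604, -0, 1.274, -0.037], TCP at [0.291, 0.609, 0.231] pointing down, gripper open.
Joint ranges: [-2.63, 2.63], [-0.94, 2.18], [0.31, 2.57], [-1.31, 4.45], [0, 2.66], [-2.55, 2.55]. Speed limits (rad/s): [2.57, 2.57, 3.14, 3.14, 3.14, 3.14].

### API

Orientations are given as a rotation vector (axis times angle).
In Python, from plant import robot gives the robot as it stands.
- The arm moves only by the tool send_rows, never from a script. Its argument "series" is a list of rows, each a list of 3 entries, a list of its own where there are three numbers: the shift along the tool's x, y, z in cm, then the turn about the tool's z in rad, then the opening in per cent of the stroke, from 0 (shut) to 100 (fully open). A call has 1 to 5 rows; each row shifts and turns the commanded pose from where the row before left it, along the tool's axes as they then stand; what a row does not reach is not made up. A row lasts 1/10 s, in which the tool goes at most 50 mm and 8.59 degrees, less where a joint would pass 70% of its speed; a pose out of reach is approached as far as the arm can. A call is refused whole if a number of a shift passes 5 or a number of a turn 0.15, either way. A call with a gripper value outside its range is refused whole. The fingers move at their own pace and stop on an object; "newtons" is the grip in N (left out, the last holds). Time passes only in rows, so rows that do not move let the fingers close. It gives the time, the measured TCP pose, the force and the opening at its end, in the units of the state.
- robot.get_obs(): the state, without advancing time (a new reading comes with each control period).
- robot.read_camera(name): name is "scene" or "top" or "wrist"; returns (picture, depth): 384x512x3 uint8, red, green, blue; 384x512 float32, m along the optical axis (not along the pixel's ray), 0 where there is no reading.
- robot.camera_model(name): a dict with "fov_y" (degrees; the focal length in pixels is half the picture's height over the tangent of half this angle, whatever the lens; pixels are square), "cx", "cy" (the principal point, pixels), "R" (3x3) and "t" (3): a world point X has camera coordinates R X + t; the wrist camera has in their place "hand_eye" (4x4, takes a point from camera to tool coordinates, whose origin is the TCP and whose axes are the flange's). Camera axes: x right, y down, z forward; pixel columns grow to the right and rows downward; lengths in m; the calibration is good to about 2 mm. A picture is of the moment at which its call begins: read the wrist's pose just before it. camera_model takes no time and is no camera call.
- robot.hand_in(): hands the job in, once; it reports no verdict.
Trained networks look in the newest picture that a camera, given by its name, has taken for a name from the list of things; names that differ only in an ending like _2 or _b are one class to them, and where a whole thing is asked for, a point or a joint stands for the part that bears it (a point fixed in the world has none). Each returns a list of dicts, best first, with "confidence" (0 to 1); they miss things now and then, are a little off and sometimes report something else, mostly with a low value. They report only what shows in the picture. A call takes as long as a camera call. They do not tell look-alikes from the thing itself.
- robot.look_for(camera, thing): "rect" ([left, top, right, bottom] in pixels, round what is visible of it).
- robot.mark_of(camera, thing): "xy" ([column, row] in pixels: a listed point, or the origin of a listed thing).
The state is a dict: "time_s": time; "joint_positions": joint angles; "qvel": joint speeds; "effort": joint torques, N m; "eef_pos": TCP position; "ee_rot": TCP orientation; "contact_force": force on the tool from outside, world axes, zero at the start; "ft_torque": the same for the moment, N m; "opening": finger opening in m.
Only numpy, scipy, OpenCV 4.12 (cv2) and the standard library are available. Lean on these libraries where they do the work, as an engineer would, in place of code of your own. Each camera call takes 0.05 s, during which the arm holds its last target.

## Working session

There is one attempt and no reset: what is moved stays moved. The work goes in short steps, Python scripts to look and compute and a tool call to move; the robot and the scene stay as the last step left them, time stands still between calls to the robot, and variables do not carry over. Pictures are saved under pics/ and viewed, and the job is handed in when it is done.

Besides the shell and the picture viewer there is one more tool, called as name(argument=value, ...), one argument or row to a line, values as JSON. send_rows: Moves the arm, as the interface text tells. Its arguments: {"type":"object","properties":{"series":{"type":"array","items":{"type":"array"}},"newtons":{"type":"number"}},"required":["series"]}

```bash
ls; mkdir -p pics; cat > h.py <<'E'
import numpy as np, cv2
from scipy.spatial.transform import Rotation as Rn
from plant import robot
def K(name):
    m=robot.camera_model(name); f=192/np.tan(np.radians(m['fov_y'])/2); return m,f
def unproj(name,uv,depth=None,z=None,pose=None):
    m,f=K(name); uv=np.atleast_2d(np.array(uv,float))
    d=np.c_[(uv[:,0]-m['cx'])/f,(uv[:,1]-m['cy'])/f,np.ones(len(uv))]
    if 'hand_eye' in m:
        T=np.array(m['hand_eye']);W=np.eye(4);W[:3,:3]=Rn.from_rotvec(pose[1]).as_matrix();W[:3,3]=pose[0];T=W@T
        Rw=T[:3,:3];c=T[:3,3]
    else:
        R=np.array(m['R']);Rw=R.T;c=-R.T@np.array(m['t'])
    dw=d@Rw.T
    if z is not None: s=(z-c[2])/dw[:,2]
    else: s=np.asarray(depth)
    return c+dw*np.reshape(s,(-1,1))
def cloud(name,dep,pose=None):
    v,u=np.mgrid[:384,:512]
    return unproj(name,np.c_[u.ravel(),v.ravel()],depth=dep.ravel(),pose=pose).reshape(384,512,3)
E
python3 - <<'E'
from h import *
o=robot.get_obs();print(o)
for n in('scene','top'):
    p,d=robot.read_camera(n);np.savez(f'{n}.npz',p=p,d=d)
    cv2.imwrite(f'pics/{n}0.png',cv2.resize(p[:,:,::-1],(768,576)))
    m=robot.camera_model(n);print(n,m)
    for t in('cover','rail','strip','chips','tray','pot_a'):
        print(t,[(np.round(r['rect']),round(r['confidence'],2)) for r in robot.look_for(n,t)])
print(robot.camera_model('wrist'), robot.get_obs()['time_s'])
E
```

```text
pics
{'time_s': 0.0, 'joint_positions': array([ 1.08807037e+00,  2.64776057e-01,  1.60542140e+00, -2.44264066e-05,
        1.27372768e+00, -3.69020573e-02]), 'qvel': array([ 0.00038543, -0.00022631, -0.00182565,  0.00147845,  0.00046212,
        0.00016238]), 'effort': array([ 2.60794252e-03, -5.15118062e+01, -3.67304385e+01,  1.14694722e-04,
        1.28174003e-02,  9.49342706e-06]), 'eef_pos': array([0.29071548, 0.60833897, 0.22992103]), 'ee_rot': array([-0.6943744 , -3.06330102,  0.00354965]), 'contact_force': array([ 0.22752128, -0.38380472,  0.52066061]), 'ft_torque': array([0.06028933, 0.01401143, 0.09977974]), 'opening': 0.08533142482057968}
scene {'fov_y': 47.993905907782434, 'cx': 262.6514521191338, 'cy': 187.3053252033071, 'R': array([[ 0.66386829, -0.7477717 ,  0.01078796],
       [-0.47439489, -0.43222945, -0.76689451],
       [ 0.57812489,  0.50399919, -0.6416825 ]]), 't': array([-0.44517483,  0.26579846,  0.77493844])}
cover [(array([271., 265., 349., 332.]), 0.56)]
rail [(array([276., 150., 407., 257.]), 0.77)]
strip [(array([281., 304., 292., 321.]), 0.6)]
chips [(arr
[... 649 characters left out ...]
ps [(array([156., 249., 216., 275.]), 0.89), (array([135., 132., 173., 216.]), 0.78)]
tray [(array([231., 179., 272., 271.]), 0.6)]
pot_a [(array([245., 179., 269., 203.]), 0.83), (array([246., 207., 271., 230.]), 0.63), (array([239., 238., 265., 262.]), 0.57)]
{'fov_y': 62.45318464450092, 'cx': 256.37817363479184, 'cy': 190.98971226266968, 'hand_eye': array([[ 7.96155530e-04, -9.52410870e-01, -3.04816177e-01,
         7.81837464e-02],
       [ 9.99999268e-01,  4.80522822e-04,  1.11050467e-03,
        -3.16384368e-04],
       [-9.11185590e-04, -3.04816838e-01,  9.52410555e-01,
        -1.42362369e-01],
       [ 0.00000000e+00,  0.00000000e+00,  0.00000000e+00,
         1.00000000e+00]])} 0.7
```

View pics/scene0.png

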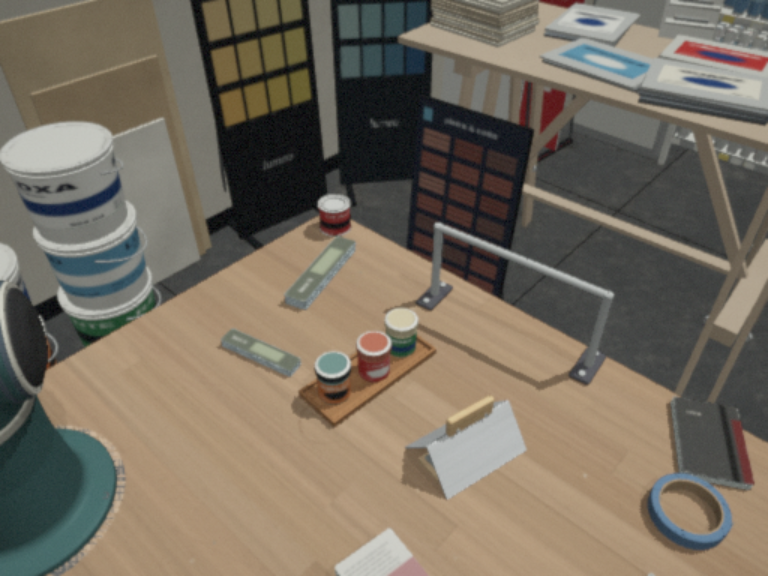

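View pics/top0.png

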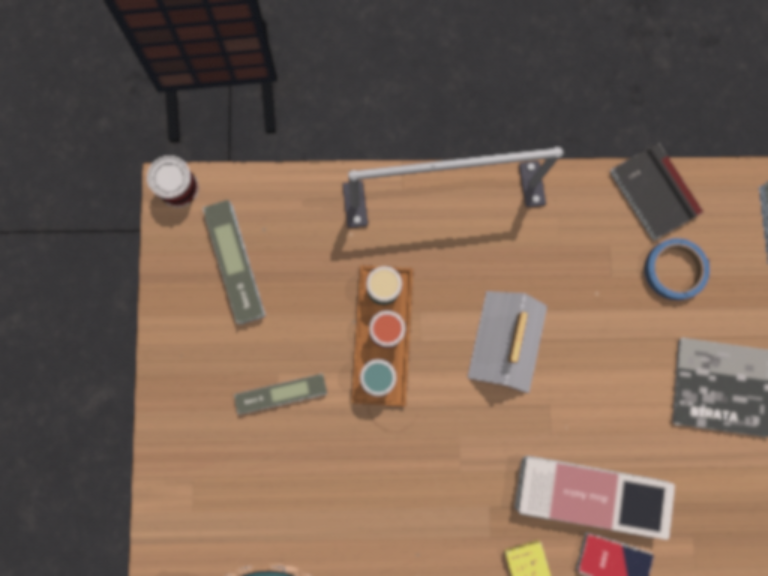

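Look-alikes: box at top (152,174) [768-px view (233,263)] and box at (187,262) [(280,394)]. The other objects (notebook, magazine, paint card) are clearly different. The cover with the wooden grip is at top (338,225), and the rail bar runs from (235,117) to (373,102). Next I measure sizes and poses.

```bash
python3 - <<'E'
from h import *
z=np.load('top.npz');p,d=z['p'],z['d'];C=cloud('top',d);C[d==0]=np.nan
zs=np.load('scene.npz');S=cloud('scene',zs['d']);S[zs['d']==0]=np.nan
print('table z',np.nanmedian(C[280:300,150:300,2]))
def box(rect,lo,hi,C=C):
    l,t,r,b=rect;P=C[t:b,l:r].reshape(-1,3);P=P[(P[:,2]>lo)&(P[:,2]<hi)]
    q=cv2.minAreaRect(P[:,:2].astype(np.float32)*1000);print(np.round(q[0],1),np.round(q[1],1),q[2],'n',len(P),'z',np.round(np.percentile(P[:,2],[5,50,95])*1000,1),
      'corners',np.round(cv2.boxPoints(q)).tolist());return P
for n,r in(('long',(130,125,178,222)),('short',(150,244,222,280))):
    print(n);box(r,.012,.03)
print('grip');box((330,200,360,245),.062,.1)
print('cover');box((305,185,372,265),.006,.1)
print('rail');P=box((225,85,385,160),.12,.16)
print('tray');box((228,172,280,278),.006,.02)
for n,r in(('a',(245,179,269,203)),('b',(246,207,271,230)),('c',(239,238,265,262))):
    print(n);box(r,.06,.075)
print('scene');
for n,r,lo,hi in(('long',(185,150,242,210),.012,.03),('short',(140,215,205,255),.012,.03),('grip',(290,260,335,295),.062,.1),('cover',(265,260,355,335),.006,.1),('rail',(276,140,410,210),.12,.16),('a',(205,230,290,270),.06,.075)):
    print(n);box(r,lo,hi,S)
for c in ('scene','top'):
    for t in('cover','cover_fold','rail_bar','rail','chips','strip_top'):
        print(c,t,[(np.round(r['xy'],1),round(r['confidence'],2), np.round(unproj(c,r['xy'],z={'cover_fold':.053,'rail_bar':.14}.get(t,0))[0],4)) for r in robot.mark_of(c,t)])
cv2.imwrite('pics/crop.png',cv2.resize(np.vstack([p[120:290,120:390][:,:,::-1]]),None,fx=2.9,fy=2.9,interpolation=2))
E
```

```text
table z -0.001363090297082592
long
[540.7  49.7] [180.4  41.3] 16.97539520263672 n 1559 z [14.6 17.9 20.7] corners [[448.0, 43.0], [460.0, 4.0], [633.0, 56.0], [621.0, 96.0]]
short
[349.4 -19.5] [ 29.2 129.1] 12.221872329711914 n 518 z [12.1 13.4 15.8] corners [[321.0, 41.0], [349.0, -86.0], [377.0, -80.0], [350.0, 47.0]]
grip
[ 418.9 -346.4] [10.3 69.6] 75.27619171142578 n 220 z [66.  81.  84.5] corners [[384.0, -343.0], [451.0, -360.0], [454.0, -350.0], [387.0, -333.0]]
cover
[ 419.9 -345.2] [ 88.3 130.6] 75.34414672851562 n 2309 z [ 8.4 31.3 80.8] corners [[346.0, -371.0], [472.0, -404.0], [494.0, -319.0], [368.0, -286.0]]
rail
[ 640.1 -261. ] [ 13.4 280.8] 6.0370869636535645 n 915 z [137.5 143.1 146.2] corners [[619.0, -122.0], [648.0, -401.0], [661.0, -400.0], [632.0, -121.0]]
tray
[ 430.9 -165.2] [ 78.  200.1] 85.75225067138672 n 903 z [ 6.2  9.1 13.2] corners [[328.0, -197.0], [528.0, -212.0], [534.0, -134.0], [334.0, -119.0]]
a
[ 494.5 -168.2] [45.6 44.1] 89.07696533203125 n 405 z [61.4 64.3 67. ] corners [[472.0, -191.0], [516.0, -191.0], [517.0, -146.0], [473.0, -145.0]]
b

[... 1420 characters left out ...]
2]), 0.82, array([ 0.6355, -0.2664,  0.14  ]))]
scene rail []
scene chips [(array([211. , 182.9]), 0.79, array([0.5332, 0.056 , 0.    ])), (array([176., 236.]), 0.73, array([ 0.3517, -0.0235,  0.    ]))]
scene strip_top [(array([247.5, 253.3]), 0.57, array([ 0.4219, -0.1771,  0.    ]))]
top cover [(array([339.3, 229.3]), 0.58, array([ 0.414 , -0.3502,  0.    ]))]
top cover_fold [(array([342.9, 223. ]), 0.95, array([ 0.4232, -0.3473,  0.053 ]))]
top rail_bar [(array([302.8, 109.8]), 0.62, array([ 0.6382, -0.26  ,  0.14  ]))]
top rail []
top chips [(array([186.9, 262.4]), 0.63, array([ 0.3478, -0.0188,  0.    ])), (array([157.7, 177.1]), 0.61, array([0.5348, 0.0462, 0.    ]))]
top strip_top []
```

View pics/crop.png

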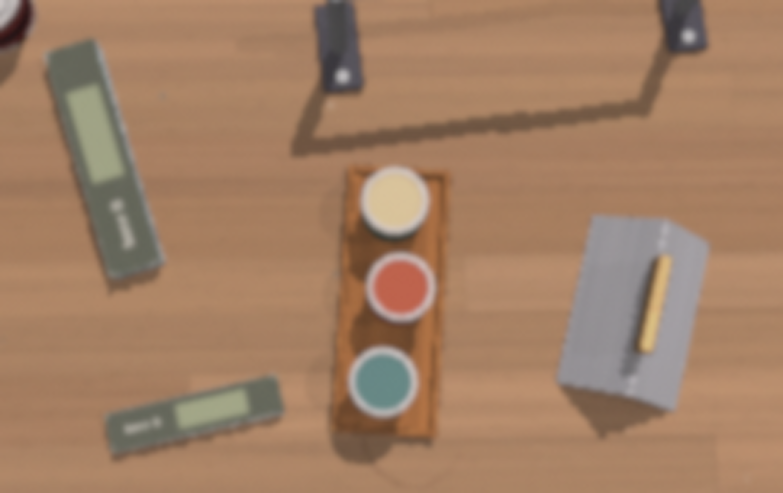

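The crop confirms that the long box (top (152,174)) measures 180×41 mm and is the one meant. The one at (187,262) is 129×29 mm, the look-alike. Next is a helper that turns waypoints into rows, then the move to above the cover.

```bash
cat >> h.py <<'E'
def yawof(rv):
    R=Rn.from_rotvec(rv).as_matrix();return np.degrees(np.arctan2(R[1,0],R[0,0])),R
def plan(wps,start=None):
    """wps: list of (x,y,z,yawdeg). print rows; starts at measured pose"""
    o=robot.get_obs()
    if start is None: p=np.array(o['eef_pos']);y=yawof(o['ee_rot'])[0]
    else: p=np.array(start[:3]);y=start[3]
    print('start',np.round(p,4),round(y,2),'t',o['time_s'])
    for w in wps:
        q=np.array(w[:3]);dy=(w[3]-y+180)%360-180;L=np.linalg.norm(q-p)
        n=max(1,int(np.ceil(max(L/.049,abs(dy)/8.4))))
        rows=[]
        for i in range(n):
            c,s=np.cos(np.radians(y)),np.sin(np.radians(y))
            d=(q-p)/(n-i); t=np.array([d@[c,s,0],d@[s,-c,0],-d[2]])*100
            t=np.round(t,2); tr=round(-np.radians(dy/n),3)
            rows.append([t.tolist(),tr])
            p=p+(t[0]*np.array([c,s,0])+t[1]*np.array([s,-c,0])+t[2]*np.array([0,0,-1]))/100;y-=np.degrees(tr)
        print('->',w);[print('  ',r) for r in rows]
E
python3 - <<'E'
from h import *
plan([(.42,.40,.23,154.4),(.50,.15,.23,154.4),(.52,-.1,.23,154.4),(.4175,-.347,.18,165.5)])
E
```

```text
start [0.291  0.609  0.2313] 154.46 t 1.3
-> (0.42, 0.4, 0.23, 154.4)
   [[-3.44, -2.22, 0.02], np.float64(0.0)]
   [[-3.44, -2.22, 0.02], np.float64(0.0)]
   [[-3.44, -2.22, 0.02], np.float64(0.0)]
   [[-3.44, -2.21, 0.02], np.float64(0.0)]
   [[-3.45, -2.22, 0.03], np.float64(0.0)]
   [[-3.44, -2.21, 0.02], np.float64(0.0)]
-> (0.5, 0.15, 0.23, 154.4)
   [[-3.0, -3.18, 0.0], np.float64(0.0)]
   [[-3.0, -3.19, 0.0], np.float64(0.0)]
   [[-3.0, -3.18, 0.0], np.float64(0.0)]
   [[-3.0, -3.19, 0.0], np.float64(0.0)]
   [[-3.0, -3.18, 0.0], np.float64(0.0)]
   [[-3.0, -3.19, 0.0], np.float64(0.0)]
-> (0.52, -0.1, 0.23, 154.4)
   [[-2.1, -3.62, 0.0], np.float64(0.0)]
   [[-2.1, -3.61, 0.0], np.float64(0.0)]
   [[-2.1, -3.62, 0.0], np.float64(0.0)]
   [[-2.09, -3.61, 0.0], np.float64(0.0)]
   [[-2.1, -3.62, 0.0], np.float64(0.0)]
   [[-2.09, -3.61, 0.0], np.float64(0.0)]
-> (0.4175, -0.347, 0.18, 165.5)
   [[-0.23, -4.45, 0.83], np.float64(-0.032)]
   [[-0.09, -4.46, 0.83], np.float64(-0.032)]
   [[0.05, -4.46, 0.84], np.float64(-0.032)]
   [[0.19, -4.45, 0.83], np.float64(-0.032)]
   [[0.34, -4.44, 0.84], np.float64(-0.032)]
   [[0.47, -4.44, 0.83], np.float64(-0.032)]
```

send_rows(
  series=[
    [[-3.4,-2.2,0],0,100],
    [[-3.4,-2.2,0],0,100],
    [[-3.4,-2.2,0],0,100],
    [[-3.4,-2.2,0],0,100],
    [[-3.4,-2.2,0],0,100],
  ],
  newtons=40,
)

```text
time_s: 1.8
eef_pos: [0.3976, 0.4351, 0.2314]
ee_rot: [0.694, 3.064, 0.0]
contact_force: [0.7, 0.8, 0.7]
opening: 0.085
```

send_rows(
  series=[
    [[-3.4,-2.2,0],0,100],
    [[-3,-3.2,0],0,100],
    [[-3,-3.2,0],0,100],
    [[-3,-3.2,0],0,100],
    [[-3,-3.2,0],0,100],
  ],
)

```text
time_s: 2.3
eef_pos: [0.4716, 0.2331, 0.2315]
ee_rot: [0.694, 3.063, 0.001]
contact_force: [0.4, 0.1, -0.2]
opening: 0.0855
```

send_rows(
  series=[
    [[-3,-3.2,0],0,100],
    [[-3,-3.2,0],0,100],
    [[-2.1,-3.6,0],0,100],
    [[-2.1,-3.6,0],0,100],
    [[-2.1,-3.6,0],0,100],
  ],
)

```text
time_s: 2.8
eef_pos: [0.5081, 0.0248, 0.2315]
ee_rot: [0.694, 3.063, 0.0]
contact_force: [0.8, -0.4, -0.0]
opening: 0.0856
```

send_rows(
  series=[
    [[-2.1,-3.6,0],0,100],
    [[-2.1,-3.6,0],0,100],
    [[-2.1,-3.6,0],0,100],
    [[-0.2,-4.4,0.8],-0.03,100],
    [[-0.1,-4.4,0.8],-0.03,100],
  ],
)

```text
time_s: 3.3
eef_pos: [0.4843, -0.1811, 0.2157]
ee_rot: [0.6, 3.082, -0.001]
contact_force: [0.0, -1.3, 0.4]
opening: 0.0853
```

send_rows(
  series=[
    [[0,-4.4,0.8],-0.03,100],
    [[0.2,-4.4,0.8],-0.03,100],
    [[0.3,-4.4,0.8],-0.03,100],
    [[0.4,-4.4,0.8],-0.03,100],
    [[0,0,0],0,100],
  ],
)

```text
time_s: 3.8
eef_pos: [0.4144, -0.3462, 0.1823]
ee_rot: [-0.423, -3.111, 0.002]
contact_force: [0.3, 0.2, 0.5]
opening: 0.085
```

```bash
python3 - <<'E'
from h import *
o=robot.get_obs();print(o['time_s'],o['eef_pos'],yawof(o['ee_rot'])[0],np.abs(o['qvel']).max())
p,d=robot.read_camera('wrist');pose=(o['eef_pos'],o['ee_rot'])
np.savez('w1.npz',p=p,d=d,pos=o['eef_pos'],rot=o['ee_rot'])
cv2.imwrite('pics/w1.png',p[:,:,::-1])
C=cloud('wrist',d,pose);C[d==0]=np.nan
P=C.reshape(-1,3)
def mr(P):
    q=cv2.minAreaRect(P[:,:2].astype(np.float32)*1000);print(np.round(q[0],1),np.round(q[1],1),round(q[2],2),len(P),np.round(np.percentile(P[:,2],[5,50,95]),4))
near=np.hypot(P[:,0]-.4175,P[:,1]+.347)<.1
mr(P[near&(P[:,2]>.065)&(P[:,2]<.1)]); mr(P[near&(P[:,2]>.006)&(P[:,2]<.1)])
print('table',np.nanmedian(P[(P[:,2]<.005)&(P[:,2]>-.01)][:,2]))
E
```

```text
3.8 [ 0.4144278  -0.34620855  0.182287  ] 164.50386105258386 0.07595290697291869
[ 417.2 -346.9] [10.6 69.7] 75.53 1040 [0.0796 0.0825 0.0838]
[ 417.6 -347.1] [ 86.1 130.3] 75.46 10530 [0.0091 0.0339 0.0825]
table -0.00040239497369934374
```

View pics/w1.png

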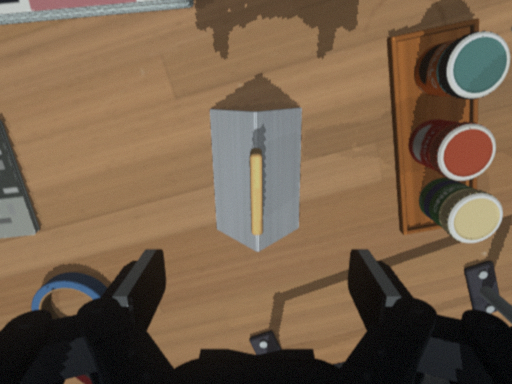

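The picture shows the grip at (257,193) on the cover, with open fingers lined up across it. The wrist fix (417.2, −346.9 mm, ridge 165.5°) agrees with the other cameras.

send_rows(
  series=[
    [[-0.3,0,2],-0.017,100],
    [[0,0,3.5],0,100],
    [[0,0,3.5],0,100],
    [[0,0,2.3],0,100],
    [[0,0,1],0,100],
  ],
)

```text
time_s: 4.35
eef_pos: [0.419, -0.3405, 0.0578]
ee_rot: [-0.388, -3.114, -0.005]
contact_force: [-0.2, 0.8, 0.6]
opening: 0.0857
```

send_rows(
  series=[
    [[0,0,0],0,100],
    [[0,0,0],0,0],
    [[0,0,0],0,0],
    [[0,0,0],0,0],
    [[0,0,0],0,0],
  ],
  newtons=40,
)

```text
time_s: 4.85
eef_pos: [0.4205, -0.3437, 0.0615]
ee_rot: [0.39, 3.116, -0.002]
contact_force: [0.4, 0.2, 1.1]
opening: 0.028
```

send_rows(
  series=[
    [[0,0,0],0,0],
    [[0,0,0],0,0],
    [[0,0,0],0,0],
  ],
)

```text
time_s: 5.15
eef_pos: [0.4202, -0.3435, 0.061]
ee_rot: [0.39, 3.116, -0.001]
contact_force: [-1.1, 0.0, 4.1]
opening: 0.0088
```

send_rows(
  series=[
    [[0,0,0],0,0],
    [[0,0,-0.5],0,0],
    [[0,0,-1],0,0],
    [[0,0,-2],0,0],
    [[0,0,-3],0,0],
  ],
)

```text
time_s: 5.65
eef_pos: [0.4183, -0.3416, 0.124]
ee_rot: [-0.389, -3.113, -0.005]
contact_force: [-0.4, 0.2, -0.6]
opening: 0.0088
```

send_rows(
  series=[
    [[0,0,-4],0,0],
    [[0,0,-4],0,0],
    [[0,0,-3],0,0],
    [[0,0,0],0,0],
    [[0,0,0],0,0],
  ],
)

```text
time_s: 6.15
eef_pos: [0.4201, -0.3432, 0.2361]
ee_rot: [0.39, 3.116, -0.001]
contact_force: [-0.5, 0.8, -1.2]
opening: 0.0091
```

```bash
python3 - <<'E'
from h import *
o=robot.get_obs();print(o['time_s'],o['eef_pos'],o['opening'],o['contact_force'],yawof(o['ee_rot'])[0],np.abs(o['qvel']).max())
for n in('wrist','scene','top'):
    p,d=robot.read_camera(n);np.savez(n+'2.npz',p=p,d=d,pos=o['eef_pos'],rot=o['ee_rot'])
    cv2.imwrite(f'pics/{n}2.png',p[:,:,::-1])
E
python3 -c "
import cv2,numpy as np
a=[cv2.imread('pics/%s2.png'%n) for n in('wrist','scene','top')]
cv2.imwrite('pics/m2.png',np.vstack([np.hstack([cv2.resize(a[0],(400,300)),cv2.resize(a[1],(400,300))]),np.hstack([cv2.resize(a[2],(400,300)),cv2.resize(a[2][120:288,230:454],(400,300))])]))"
```

```text
6.15 [ 0.42005971 -0.34315832  0.23614838] 0.009060781668855643 [-0.46793778  0.77605936 -1.20071612] 165.74799368996975 0.046314094426787876
```

View pics/m2.png

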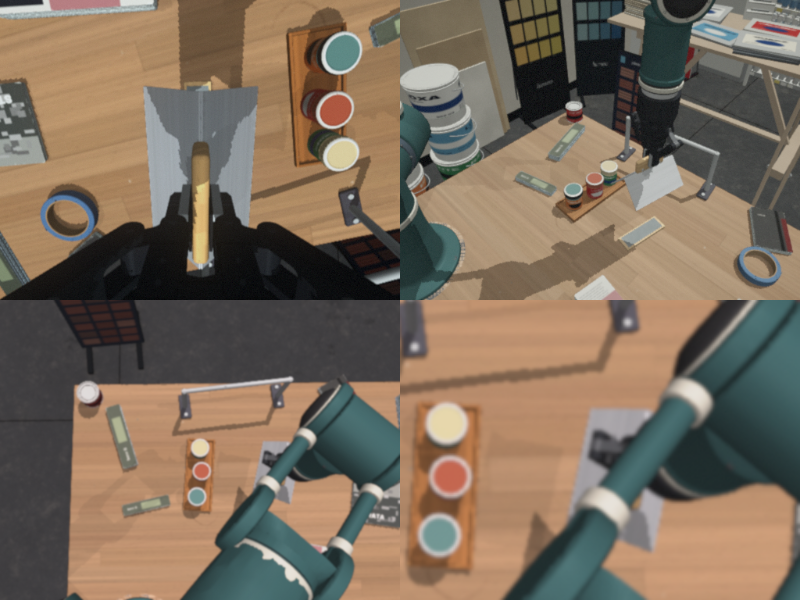

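Lifted: the wrist view shows the grip between the fingers and the scene view shows the bare strip at about (308,297) in full-resolution pixels. I'll measure the strip and where the cover sits in the hand.

```bash
python3 - <<'E'
from h import *
z=np.load('scene2.npz');p=z['p']
for t in('strip','cover','rail'): print(t,[(np.round(r['rect']),round(r['confidence'],2)) for r in robot.look_for('scene',t)])
print([(r['xy'],r['confidence'],unproj('scene',r['xy'],z=.0085)) for r in robot.mark_of('scene','strip_top')])
cv2.imwrite('pics/strip.png',cv2.resize(p[250:340,260:360][:,:,::-1],None,fx=6,fy=6,interpolation=2))
C=cloud('scene',z['d']);
P=C[255:335,265:355].reshape(-1,3)
# cover in hand via scene depth
Q=C[195:275,280:360].reshape(-1,3);Q=Q[(Q[:,2]>.165)&(Q[:,2]<.225)]
w=np.load('wrist2.npz');W=cloud('wrist',w['d'],(w['pos'],w['rot']));W[w['d']==0]=np.nan
Rm=Rn.from_rotvec(w['rot']).as_matrix();T=(W.reshape(-1,3)-w['pos'])@Rm
# sheet points in tool frame
m=(T[:,2]>-.002)&(T[:,2]<.07)&(abs(T[:,1])<.06)&(abs(T[:,0])<.12)
S=T[m];print(len(S),np.percentile(S,[1,50,99],axis=0))
for sgn in(1,-1):
    s=S[(S[:,1]*sgn>.012)&(S[:,0]>.01)];A=np.c_[s[:,0],s[:,1],np.ones(len(s))];c=np.linalg.lstsq(A,s[:,2],rcond=None)[0];print(sgn,c,len(s),np.abs(A@c-s[:,2]).mean())
print('x extents',np.percentile(S[S[:,2]>.01][:,0],[.5,99.5]))
E
```

```text
strip [(array([282., 280., 338., 324.]), 0.82)]
cover [(array([277., 150., 407., 256.]), 0.74), (array([285., 201., 359., 267.]), 0.7), (array([284., 280., 336., 321.]), 0.43)]
rail [(array([275., 151., 409., 258.]), 0.98)]
[([310.8, 298.3], 0.91, array([[ 0.41491165, -0.35112414,  0.0085    ]]))]
18432 [[-0.0587438  -0.04455292  0.00609574]
 [ 0.03125008 -0.00030302  0.03280804]
 [ 0.06616332  0.04463271  0.05897083]]
1 [9.78838488e-04 1.19113598e+00 5.08923117e-03] 4512 0.00041301826864142944
-1 [-1.12314120e-03 -1.19598991e+00  5.01690747e-03] 4541 0.0004166374612252598
x extents [-0.05988526  0.06643319]
```

View pics/strip.png

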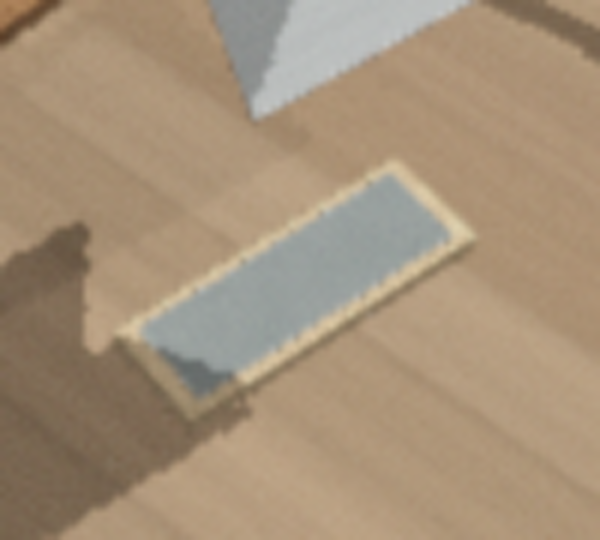

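```bash
python3 - <<'E'
from h import *
c=np.array([[120,332],[395,160],[475,237]])/6+[260,250]
q=unproj('scene',c-0.4,z=.0085);print(q.round(4),np.linalg.norm(q[1]-q[0]),np.linalg.norm(q[2]-q[1]),'yaw',np.degrees(np.arctan2(*(q[1]-q[0])[1::-1])),'ctr',(q[0]+q[2])/2)
plan([(.6384,-.2615,.245,95.9)])
E
```

```text
[[ 0.363  -0.316   0.0085]
 [ 0.4776 -0.3412  0.0085]
 [ 0.4693 -0.3791  0.0085]] 0.11734403593314867 0.03880516819361413 yaw -12.41296836791077 ctr [ 0.41613853 -0.34758036  0.0085    ]
start [ 0.4193 -0.3425  0.2338] 165.74 t 6.5
-> (0.6384, -0.2615, 0.245, 95.9)
   [[-2.14, 1.47, -0.12], np.float64(0.135)]
   [[-1.92, 1.75, -0.13], np.float64(0.135)]
   [[-1.67, 1.99, -0.12], np.float64(0.135)]
   [[-1.38, 2.19, -0.13], np.float64(0.135)]
   [[-1.08, 2.36, -0.12], np.float64(0.135)]
   [[-0.75, 2.49, -0.13], np.float64(0.135)]
   [[-0.41, 2.56, -0.12], np.float64(0.135)]
   [[-0.06, 2.59, -0.13], np.float64(0.135)]
   [[0.3, 2.58, -0.12], np.float64(0.135)]
```

send_rows(
  series=[
    [[-2.1,1.5,-0.2],0.135,0],
    [[-1.9,1.8,-0.2],0.135,0],
    [[-1.7,2,-0.1],0.135,0],
    [[-1.4,2.2,-0.1],0.135,0],
    [[-1.1,2.4,-0.1],0.135,0],
  ],
)

```text
time_s: 7.0
eef_pos: [0.5429, -0.2966, 0.2415]
ee_rot: [-1.407, -2.807, -0.0]
contact_force: [0.9, -1.0, -1.1]
opening: 0.0094
```

send_rows(
  series=[
    [[-0.7,2.5,-0.1],0.135,0],
    [[-0.4,2.6,-0.1],0.135,0],
    [[0,2.6,-0.1],0.135,0],
    [[0.3,2.6,-0.1],0.138,0],
    [[0,0,0],0,0],
  ],
)

```text
time_s: 7.5
eef_pos: [0.6422, -0.2581, 0.2451]
ee_rot: [-2.103, -2.334, -0.002]
contact_force: [-0.1, 0.1, -0.8]
opening: 0.0089
```

send_rows(
  series=[
    [[0,0,0],0,0],
    [[0,0,0],0,0],
    [[0,0,0],0,0],
  ],
)

```text
time_s: 7.8
eef_pos: [0.6388, -0.2601, 0.2461]
ee_rot: [-2.103, -2.333, 0.001]
contact_force: [0.4, -0.7, -0.9]
opening: 0.0093
```

```bash
cat > look.py <<'E'
import sys
from h import *
tag=sys.argv[1];cams=sys.argv[2].split(',')
o=robot.get_obs();print(o['time_s'],o['eef_pos'],'open',o['opening'],o['contact_force'],'yaw',yawof(o['ee_rot'])[0],np.abs(o['qvel']).max())
im=[]
for n in cams:
    p,d=robot.read_camera(n);np.savez(f'{n}{tag}.npz',p=p,d=d,pos=o['eef_pos'],rot=o['ee_rot']);im.append(p[:,:,::-1])
s=1.5 if len(im)==1 else .78
cv2.imwrite(f'pics/m{tag}.png',np.hstack([cv2.resize(i,None,fx=s,fy=s) for i in im]))
E
python3 look.py 3 wrist,scene
python3 - <<'E'
from h import *
w=np.load('wrist3.npz');W=cloud('wrist',w['d'],(w['pos'],w['rot'])).reshape(-1,3)[w['d'].ravel()>0]
R=Rn.from_rotvec(w['rot']).as_matrix();T=(W-w['pos'])@R
m=(W[:,2]>.135)&(W[:,2]<.15)&(T[:,0]>.07)&(T[:,0]<.125)&(abs(T[:,1])<.04)
B=T[m];print(m.sum(),W[m].mean(0)); 
if m.sum()>20: print('bar in tool: y at x=0, slope',np.polyfit(B[:,0],B[:,1],1)[::-1],B.min(0),B.max(0))
e=(W[:,2]>.135)&(W[:,2]<.15)&(T[:,0]>.07)&(abs(T[:,1])<.04);print('bar end x',np.percentile(T[e][:,0],[50,99,100]))
E
```

```text
7.8 [ 0.63884486 -0.26012709  0.24610266] open 0.009261745412835731 [ 0.39190142 -0.70824604 -0.86407502] yaw 95.95341546959402 0.003705395399300768
1366 [ 0.62899549 -0.16203351  0.14427511]
bar in tool: y at x=0, slope [ 0.00146392 -0.01031993] [ 0.07000038 -0.00556685  0.0983891 ] [0.12496807 0.00635275 0.10768132]
bar end x [0.10589994 0.13559603 0.13655412]
```

View pics/m3.png

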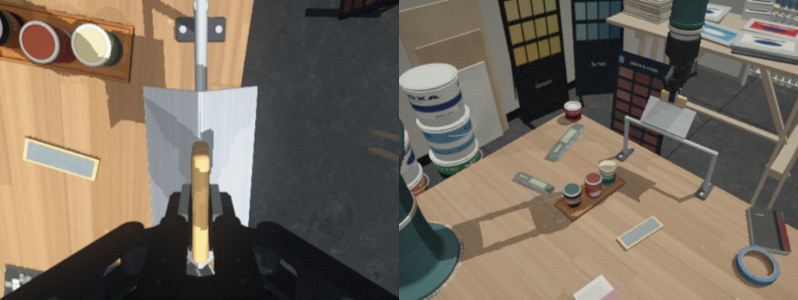

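The bar lies under the ridge in the wrist view ((257,0)–(257,110) full-resolution), 1.5 mm off in y and tilted 0.6°. I'll apply small corrections and descend.

send_rows(
  series=[
    [[-0.4,0.1,0.5],-0.01,0],
    [[0,0,2],0,0],
    [[0,0,2.5],0,0],
    [[0,0,2],0,0],
    [[0,0,1],0,0],
  ],
)

```text
time_s: 8.4
eef_pos: [0.6395, -0.2634, 0.1633]
ee_rot: [-2.089, -2.342, 0.002]
contact_force: [-0.5, 0.6, -2.0]
opening: 0.0092
```

send_rows(
  series=[
    [[0,0,0],0,0],
    [[0,0,0],0,0],
    [[0,0,0.3],0,0],
    [[0,0,0],0,0],
  ],
)

```text
time_s: 8.8
eef_pos: [0.6418, -0.2639, 0.1644]
ee_rot: [2.09, 2.343, 0.001]
contact_force: [-0.0, 0.7, -1.3]
opening: 0.0093
```

```bash
python3 - <<'E'
from h import *
w=np.load('wrist3.npz');p=w['p'];cv2.imwrite('pics/s3.png',cv2.resize(p[160:245,10:150][:,:,::-1],None,fx=5,fy=5,interpolation=2))
g=cv2.cvtColor(p,cv2.COLOR_RGB2HSV)
W=cloud('wrist',w['d'],(w['pos'],w['rot']))
print(W[165:240:15,20:140:20,2].round(4))
sub=W[150:250,10:150].reshape(-1,3);s=sub[(sub[:,2]>.0055)&(sub[:,2]<.012)]
q=cv2.minAreaRect(s[:,:2].astype(np.float32)*1000);print(q,len(s))
E
```

```text
[[-0.0002 -0.0014 -0.0001 -0.0013 -0.0014 -0.0019]
 [-0.0006  0.0075 -0.0016 -0.001   0.     -0.0001]
 [-0.0007  0.0087  0.0087  0.0087  0.0034 -0.0012]
 [ 0.0001 -0.0007  0.0093  0.0074  0.0088  0.009 ]
 [ 0.0002 -0.0008  0.0002 -0.0009  0.0067  0.0078]]
((417.61865234375, -345.1295471191406), (41.14607620239258, 120.61782836914062), 77.24268341064453) 2766
```

View pics/s3.png

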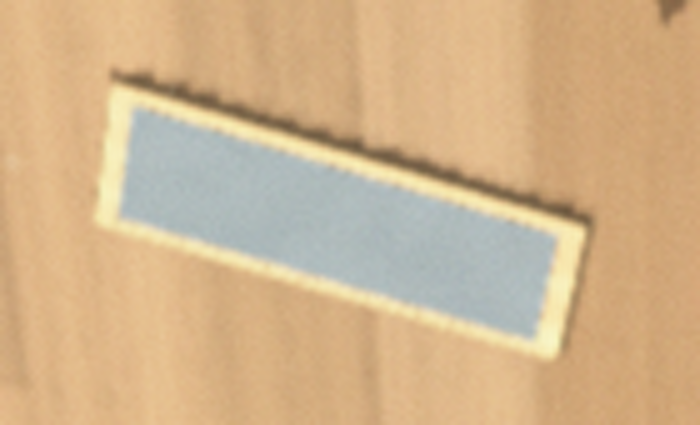

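send_rows(
  series=[
    [[0,-0.1,0.3],0,0],
    [[0,0,0.2],0,0],
    [[0,0,0],0,0],
    [[0,0,0],0,0],
  ],
)

```text
time_s: 9.2
eef_pos: [0.64, -0.2638, 0.1584]
ee_rot: [-2.091, -2.344, 0.001]
contact_force: [-1.0, -0.3, -0.6]
opening: 0.0089
```

send_rows(
  series=[
    [[0,0,0.3],0,0],
    [[0,0,0],0,0],
    [[0,0,0],0,0],
  ],
)

```text
time_s: 9.5
eef_pos: [0.6402, -0.2638, 0.1581]
ee_rot: [2.091, 2.344, -0.0]
contact_force: [-6.0, 1.3, 9.6]
opening: 0.009
```

```bash
python3 look.py 4 wrist,scene; python3 - <<'E'
from h import *
z=np.load('scene4.npz');cv2.imwrite('pics/c4.png',cv2.resize(z['p'][130:270,260:430][:,:,::-1],None,fx=4,fy=4,interpolation=2))
print([(r['xy'],r['confidence']) for r in robot.mark_of('scene','cover_fold')])
E
```

```text
9.5 [ 0.64015718 -0.2638155   0.15805266] open 0.009034779524377236 [-6.00282692  1.31573801  9.64213483] yaw 96.51594004537253 0.0022383157499944913
[([344.6, 169.9], 0.75)]
```

View pics/c4.png

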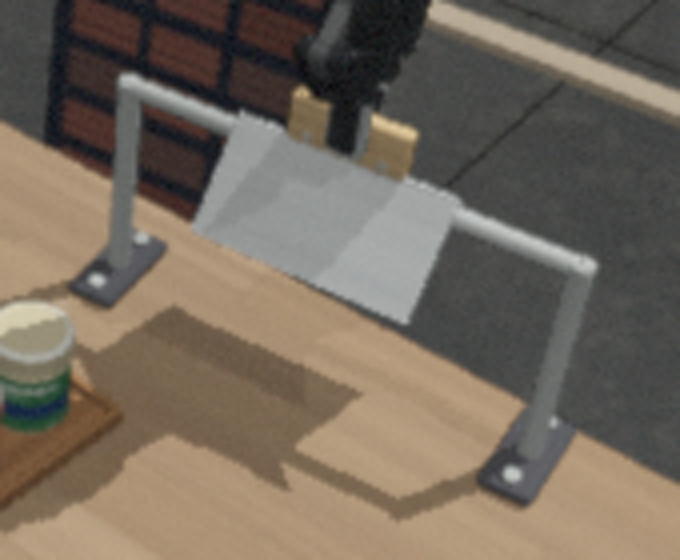

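The cover is astride the bar (crop: ridge from (240,115) to (460,200), posts clear) with about 10 N of contact and a slight sideways load. I'll ease it 1 mm and release.

send_rows(
  series=[
    [[0,-0.1,-0.1],0,0],
    [[0,0,0],0,0],
    [[0,0,0],0,0],
  ],
)

```text
time_s: 9.95
eef_pos: [0.64, -0.2639, 0.1581]
ee_rot: [2.09, 2.343, 0.002]
contact_force: [-0.8, 2.4, 7.5]
opening: 0.0091
```

send_rows(
  series=[
    [[0,0,0],0,20],
    [[0,0,0],0,40],
    [[0,0,0],0,100],
    [[0,0,0],0,100],
    [[0,0,0],0,100],
  ],
)

```text
time_s: 10.45
eef_pos: [0.6391, -0.2637, 0.1558]
ee_rot: [-2.091, -2.344, 0.0]
contact_force: [0.2, -1.0, -0.2]
opening: 0.074
```

```bash
python3 look.py 5 wrist,scene
```

```text
10.45 [ 0.63905568 -0.26368698  0.15584911] open 0.07396204829033837 [ 0.18210454 -1.0033105  -0.19769233] yaw 96.53689234176592 0.004457326830602376
```

View pics/m5.png

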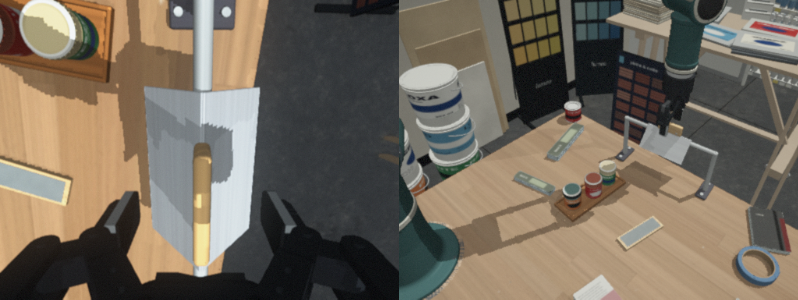

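The cover hangs symmetrically and the fingers are clear. I'll rise and pass over the strip for a direct wrist measurement in the final tool orientation.

```bash
python3 - <<'E'
from h import *
plan([(.6388,-.2637,.25,96.5),(.4176,-.3455,.16,-12.7)])
E
```

```text
start [ 0.6391 -0.2638  0.1561] 96.53 t 10.55
-> (0.6388, -0.2637, 0.25, 96.5)
   [[0.0, -0.02, -4.7], np.float64(0.0)]
   [[0.01, -0.01, -4.69], np.float64(0.0)]
-> (0.4176, -0.3455, 0.16, -12.7)
   [[-0.4, -1.64, 0.64], np.float64(0.136)]
   [[-0.62, -1.57, 0.64], np.float64(0.136)]
   [[-0.83, -1.47, 0.64], np.float64(0.136)]
   [[-1.02, -1.34, 0.64], np.float64(0.136)]
   [[-1.19, -1.19, 0.64], np.float64(0.136)]
   [[-1.34, -1.02, 0.64], np.float64(0.136)]
   [[-1.47, -0.83, 0.64], np.float64(0.136)]
   [[-1.56, -0.62, 0.65], np.float64(0.136)]
   [[-1.63, -0.41, 0.64], np.float64(0.136)]
   [[-1.67, -0.18, 0.65], np.float64(0.136)]
   [[-1.69, 0.05, 0.64], np.float64(0.136)]
   [[-1.66, 0.28, 0.65], np.float64(0.136)]
   [[-1.61, 0.5, 0.64], np.float64(0.136)]
   [[-1.53, 0.71, 0.65], np.float64(0.136)]
```

send_rows(
  series=[
    [[0,0,-0.7],0,100],
    [[0,0,-2],0,100],
    [[0,0,-3.5],0,100],
    [[0,0,-4],0,100],
    [[0,0,0],0,100],
  ],
)

```text
time_s: 11.05
eef_pos: [0.6428, -0.2654, 0.2675]
ee_rot: [2.083, 2.335, 0.006]
contact_force: [0.4, -0.1, 1.8]
opening: 0.0849
```

send_rows(
  series=[
    [[-0.4,-1.6,0],0.136,100],
    [[-0.6,-1.6,0],0.136,100],
    [[-0.8,-1.5,0],0.136,100],
    [[-1,-1.3,0.5],0.136,100],
    [[-1.2,-1.2,0.5],0.136,100],
  ],
)

```text
time_s: 11.55
eef_pos: [0.5599, -0.2927, 0.2488]
ee_rot: [2.757, 1.505, 0.001]
contact_force: [0.3, -0.3, -0.4]
opening: 0.0854
```

send_rows(
  series=[
    [[-1.3,-1,1],0.136,100],
    [[-1.5,-0.8,1],0.136,100],
    [[-1.6,-0.6,1],0.136,100],
    [[-1.6,-0.4,1],0.136,100],
    [[-1.7,-0.2,1],0.136,100],
  ],
)

```text
time_s: 12.05
eef_pos: [0.4811, -0.3224, 0.1984]
ee_rot: [3.101, 0.499, 0.001]
contact_force: [-0.5, -0.5, 0.3]
opening: 0.0856
```

send_rows(
  series=[
    [[-1.7,0.1,1],0.136,100],
    [[-1.7,0.3,1],0.136,100],
    [[-1.6,0.5,0.5],0.136,100],
    [[-1.5,0.7,0.5],0.136,100],
    [[0,0,0],0,100],
  ],
)

```text
time_s: 12.55
eef_pos: [0.4165, -0.3462, 0.1677]
ee_rot: [-3.122, 0.347, 0.003]
contact_force: [0.5, 1.1, -0.4]
opening: 0.0852
```

send_rows(
  series=[
    [[0,0,0],0,100],
    [[0,0,0],0,100],
    [[0,0,0],0,100],
  ],
)

```text
time_s: 12.85
eef_pos: [0.4193, -0.3461, 0.1688]
ee_rot: [3.123, -0.341, 0.002]
contact_force: [-0.2, 0.5, -0.3]
opening: 0.0853
```

```bash
python3 look.py 6 wrist,scene; python3 - <<'E'
from h import *
w=np.load('wrist6.npz');p=w['p']
W=cloud('wrist',w['d'],(w['pos'],w['rot']))
W[w['d']==0]=np.nan
m=(W[...,2]>.0055)&(W[...,2]<.013)&(np.hypot(W[...,0]-.4176,W[...,1]+.345)<.085)
m=m.astype(np.uint8);n,l,s,c=cv2.connectedComponentsWithStats(m);k=1+np.argmax(s[1:,4]);print(s[k])
s=W[l==k];q=cv2.minAreaRect(s[:,:2].astype(np.float32)*1000);print(q,np.median(s[:,2]))
# colour-based: paler frame vs wood -> unproject contour at 8.5mm
print('cover:',[(r['xy'],r['confidence']) for r in robot.mark_of('scene','cover_fold')])
E
```

```text
12.85 [ 0.41931994 -0.34612982  0.16882835] open 0.08532106812784107 [-0.16994546  0.50604302 -0.31828075] yaw -12.451526263891164 0.005381639988656305
[ 236  112   43  118 4710]
((417.6065673828125, -346.1424560546875), (40.0520133972168, 119.53321838378906), 77.19877624511719) 0.008022039881765003
cover: [([344.9, 172.1], 0.89)]
```

View pics/m6.png

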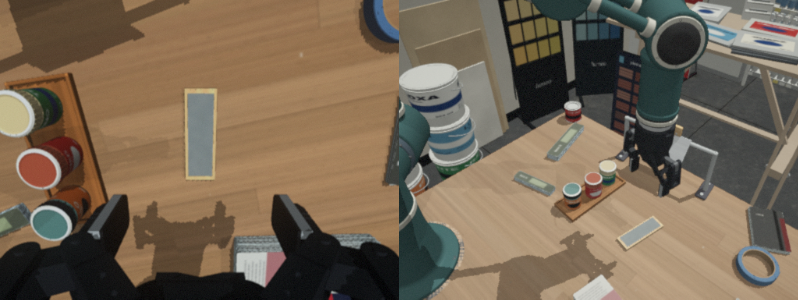

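The strip is at (200,134) in the wrist panel: centre (417.6, −346.1) mm, yaw −12.8°. The cover still hangs on the rail. Now to the chip box.

```bash
python3 - <<'E'
from h import *
plan([(.5400,.0490,.14,17)])
E
```

```text
start [ 0.419  -0.346   0.1685] -12.49 t 13.0
-> (0.54, 0.049, 0.14, 17)
   [[0.36, -4.58, 0.32], np.float64(-0.057)]
   [[0.62, -4.55, 0.32], np.float64(-0.057)]
   [[0.88, -4.5, 0.32], np.float64(-0.057)]
   [[1.14, -4.45, 0.32], np.float64(-0.057)]
   [[1.39, -4.37, 0.31], np.float64(-0.057)]
   [[1.64, -4.29, 0.32], np.float64(-0.057)]
   [[1.88, -4.19, 0.31], np.float64(-0.057)]
   [[2.11, -4.07, 0.32], np.float64(-0.057)]
   [[2.35, -3.95, 0.31], np.float64(-0.057)]
```

send_rows(
  series=[
    [[0.4,-4.6,0],-0.057,100],
    [[0.6,-4.6,0],-0.057,100],
    [[0.9,-4.5,0],-0.057,100],
    [[1.1,-4.5,0],-0.057,100],
    [[1.4,-4.4,0],-0.057,100],
  ],
)

```text
time_s: 13.5
eef_pos: [0.4866, -0.1235, 0.1686]
ee_rot: [3.14, 0.108, 0.001]
contact_force: [0.7, 0.4, 0.3]
opening: 0.0854
```

send_rows(
  series=[
    [[1.6,-4.3,0],-0.057,100],
    [[1.9,-4.2,1],-0.057,100],
    [[2.1,-4.1,1],-0.057,100],
    [[2.3,-3.9,1],-0.057,100],
    [[0,0,0],0,100],
  ],
)

```text
time_s: 14.0
eef_pos: [0.5397, 0.055, 0.137]
ee_rot: [-3.104, -0.47, 0.002]
contact_force: [-0.3, 0.9, -0.2]
opening: 0.0854
```

send_rows(
  series=[
    [[0,0,0],0,100],
    [[0,0,0],0,100],
    [[0,0,0],0,100],
  ],
)

```text
time_s: 14.3
eef_pos: [0.5395, 0.0489, 0.1387]
ee_rot: [3.108, 0.457, 0.001]
contact_force: [-0.2, 0.3, 0.1]
opening: 0.0852
```

```bash
python3 look.py 7 wrist; python3 - <<'E'
from h import *
w=np.load('wrist7.npz')
W=cloud('wrist',w['d'],(w['pos'],w['rot']))
W[w['d']==0]=np.nan
m=(W[...,2]>.014)&(W[...,2]<.026)&(np.hypot(W[...,0]-.5407,W[...,1]-.05)<.13)
m=m.astype(np.uint8);n,l,s,c=cv2.connectedComponentsWithStats(m);k=1+np.argmax(s[1:,4]);print(s[k])
s=W[l==k];q=cv2.minAreaRect(s[:,:2].astype(np.float32)*1000);print(q,np.median(s[:,2]))
R=Rn.from_rotvec(w['rot']).as_matrix();T=(s-w['pos'])@R;print(cv2.minAreaRect(T[:,:2].astype(np.float32)*1000),np.median(T[:,2]))
E
```

```text
14.3 [0.53952656 0.04885942 0.13866343] open 0.0852324679532909 [-0.22120766  0.27503011  0.11172112] yaw 16.732838358436716 0.005124015885160756
[ 230   73   53  203 9608]
((539.6525268554688, 48.87794876098633), (180.44105529785156, 41.31901550292969), 16.949005126953125) 0.018884524496760202
((0.07468414306640625, -0.026012420654296875), (41.31768035888672, 180.4407501220703), 89.78390502929688) 0.11978265639578801
```

View pics/m7.png

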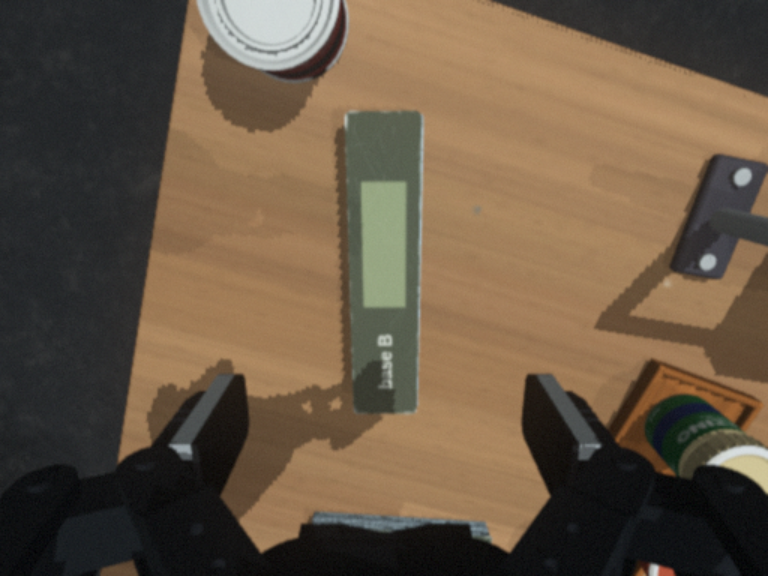

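The box (180×41 mm) is centred under the tool at (384,262), with an offset below 0.1 mm and 0.2°. Descending.

send_rows(
  series=[
    [[0,0,3],0,100],
    [[0,0,4],0,100],
    [[0,0,3.5],0,100],
    [[0,0,2],0,100],
    [[0,0,0.8],0,100],
  ],
)

```text
time_s: 14.85
eef_pos: [0.5373, 0.0488, 0.0029]
ee_rot: [-3.108, -0.457, 0.007]
contact_force: [-0.9, -0.4, -1.4]
opening: 0.0851
```

send_rows(
  series=[
    [[0,0,0],0,100],
    [[0,0,0],0,100],
    [[0,0,0],0,100],
  ],
)

```text
time_s: 15.15
eef_pos: [0.5412, 0.0499, 0.0071]
ee_rot: [3.107, 0.459, 0.005]
contact_force: [-0.2, -0.5, -0.2]
opening: 0.0854
```

send_rows(
  series=[
    [[-0.1,0,0.4],0,100],
    [[0,0,0],0,45],
    [[0,0,0],0,30],
    [[0,0,0],0,20],
    [[0,0,0],0,20],
  ],
  newtons=60,
)

```text
time_s: 15.65
eef_pos: [0.5391, 0.0498, 0.0018]
ee_rot: [3.108, 0.46, 0.002]
contact_force: [-0.1, -0.2, -0.7]
opening: 0.0404
```

send_rows(
  series=[
    [[0,0,0],0,20],
    [[0,0,0],0,20],
    [[0,0,0],0,20],
  ],
)

```text
time_s: 15.95
eef_pos: [0.5391, 0.0499, 0.0018]
ee_rot: [3.108, 0.46, 0.002]
contact_force: [0.3, 0.5, 5.8]
opening: 0.0407
```

send_rows(
  series=[
    [[0,0,-0.5],0,20],
    [[0,0,-1],0,20],
    [[0,0,-1.5],0,20],
    [[0,0,-2],0,20],
    [[0,0,-2],0,20],
  ],
)

```text
time_s: 16.45
eef_pos: [0.5383, 0.0497, 0.0727]
ee_rot: [3.108, 0.46, -0.0]
contact_force: [1.2, -0.0, -1.0]
opening: 0.0405
```

send_rows(
  series=[
    [[0,0,-3],0,20],
    [[0,0,-2],0,20],
    [[0,0,0],0,20],
    [[0,0,0],0,20],
    [[0,0,0],0,20],
  ],
)

```text
time_s: 16.95
eef_pos: [0.5373, 0.0497, 0.12]
ee_rot: [-3.108, -0.46, 0.004]
contact_force: [0.7, 0.3, -2.2]
opening: 0.0405
```

```bash
python3 look.py 8 wrist,scene; cat > inhand.py <<'E'
import sys
from h import *
w=np.load(f'wrist{sys.argv[1]}.npz');p=w['p']
W=cloud('wrist',w['d'],(w['pos'],w['rot']))
R=Rn.from_rotvec(w['rot']).as_matrix();T=(W.reshape(-1,3)-w['pos'])@R
g=p.reshape(-1,3).astype(int);print('pos',w['pos'],'tool z axis',R[:,2])
m=(w['d'].ravel()>0)&(abs(T[:,1])<.022)&(T[:,2]>-.03)&(T[:,2]<.015)&(T[:,0]>.02)&(T[:,0]<.11)
s=T[m]; A=np.c_[s[:,0],s[:,1],np.ones(len(s))];c=np.linalg.lstsq(A,s[:,2],rcond=None)[0]
r=s[:,2]-A@c;k=abs(r)<.004;c=np.linalg.lstsq(A[k],s[k,2],rcond=None)[0]
print('top plane tool: z=%.4f x*%.4f y*%.4f'%(c[2],c[0],c[1]),len(s),'xmax',np.percentile(s[k][:,0],[99,99.8]))
far=s[k&(s[:,0]>.03)]
for a in np.arange(.03,.09,.01):
    b=far[(far[:,0]>a)&(far[:,0]<a+.01)]
    if len(b)>10: print(round(a,2),'y edges',np.percentile(b[:,1],[1,99]).round(4),'mid',np.percentile(b[:,1],[1,99]).mean().round(4))
E
python3 inhand.py 8
```

```text
16.95 [0.53725835 0.04967444 0.11999085] open 0.040520135402981 [ 0.73197911  0.31131436 -2.160746  ] yaw 16.832240557656437 0.010970260042063026
pos [0.53725835 0.04967444 0.11999085] tool z axis [-2.41246153e-03 -1.39458335e-04 -9.99997080e-01]
top plane tool: z=-0.0171 x*-0.0004 y*0.0055 18183 xmax [0.09010084 0.09054704]
0.03 y edges [-0.0199  0.0204] mid 0.0002
0.04 y edges [-0.0199  0.0204] mid 0.0002
0.05 y edges [-0.02    0.0204] mid 0.0002
0.06 y edges [-0.02    0.0204] mid 0.0002
0.07 y edges [-0.0201  0.0203] mid 0.0001
0.08 y edges [-0.02    0.0202] mid 0.0001
```

View pics/m8.png

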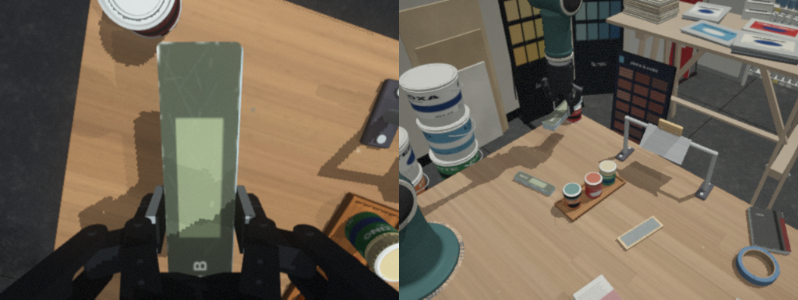

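The box is held level and centred: top plane slope 0.0004, y offset 0.2 mm, far end at +90 mm. Carrying it over the pots with its underside at about 118 mm.

```bash
python3 - <<'E'
from h import *
plan([(.4176,-.3461,.12,-12.8)])
E
```

```text
start [0.5371 0.0497 0.1196] 16.83 t 17.05
-> (0.4176, -0.3461, 0.12, -12.8)
   [[-2.54, 3.82, -0.0], np.float64(0.057)]
   [[-2.32, 3.96, -0.01], np.float64(0.057)]
   [[-2.09, 4.09, -0.0], np.float64(0.057)]
   [[-1.86, 4.2, -0.01], np.float64(0.057)]
   [[-1.61, 4.3, -0.0], np.float64(0.057)]
   [[-1.37, 4.39, -0.01], np.float64(0.057)]
   [[-1.12, 4.46, -0.0], np.float64(0.057)]
   [[-0.86, 4.51, -0.01], np.float64(0.057)]
   [[-0.6, 4.56, -0.0], np.float64(0.057)]
```

send_rows(
  series=[
    [[-1.3,1.9,0],0.028,20],
    [[-2.5,3.9,0],0.057,20],
    [[-2.2,4,0],0.057,20],
    [[-2,4.1,0],0.057,20],
    [[-1.7,4.2,0],0.057,20],
  ],
)

```text
time_s: 17.55
eef_pos: [0.4764, -0.1482, 0.1201]
ee_rot: [-3.14, -0.057, 0.003]
contact_force: [0.9, 0.2, -0.9]
opening: 0.0404
```

send_rows(
  series=[
    [[-1.5,4.3,0],0.057,20],
    [[-1.2,4.4,0],0.057,20],
    [[-1,4.5,0],0.057,20],
    [[-0.8,4.5,0],0.057,20],
    [[-0.3,2.3,0],0.03,20],
  ],
)

```text
time_s: 18.05
eef_pos: [0.4154, -0.3469, 0.1202]
ee_rot: [3.122, -0.352, -0.002]
contact_force: [0.1, -0.4, -1.4]
opening: 0.0405
```

send_rows(
  series=[
    [[0,0,0],0,20],
    [[0,0,0],0,20],
    [[0,0,0],0,20],
    [[0,0,0],0,20],
  ],
)

```text
time_s: 18.45
eef_pos: [0.4174, -0.3426, 0.1208]
ee_rot: [-3.122, 0.342, 0.001]
contact_force: [0.4, -0.1, -1.5]
opening: 0.0404
```

```bash
python3 look.py 9 wrist,scene; python3 inhand.py 9; python3 - <<'E'
from h import *
plan([(.4173,-.3461,.05,-12.8)])
E
```

```text
18.45 [ 0.41737744 -0.34264108  0.12081362] open 0.0404063430813295 [ 0.36657031 -0.09360462 -1.53710433] yaw -12.514494183202407 0.004651011753263274
pos [ 0.41737744 -0.34264108  0.12081362] tool z axis [-6.03619128e-04  8.93194193e-04 -9.99999419e-01]
top plane tool: z=-0.0171 x*0.0000 y*0.0062 18192 xmax [0.09018641 0.0906147 ]
0.03 y edges [-0.0198  0.0205] mid 0.0003
0.04 y edges [-0.0198  0.0205] mid 0.0004
0.05 y edges [-0.0198  0.0205] mid 0.0003
0.06 y edges [-0.0198  0.0206] mid 0.0004
0.07 y edges [-0.0199  0.0205] mid 0.0003
0.08 y edges [-0.0198  0.0203] mid 0.0002
start [ 0.4175 -0.3429  0.1211] -12.52 t 18.55
-> (0.4173, -0.3461, 0.05, -12.8)
   [[0.02, 0.16, 3.56], np.float64(0.002)]
   [[0.03, 0.15, 3.55], np.float64(0.002)]
```

View pics/m9.png

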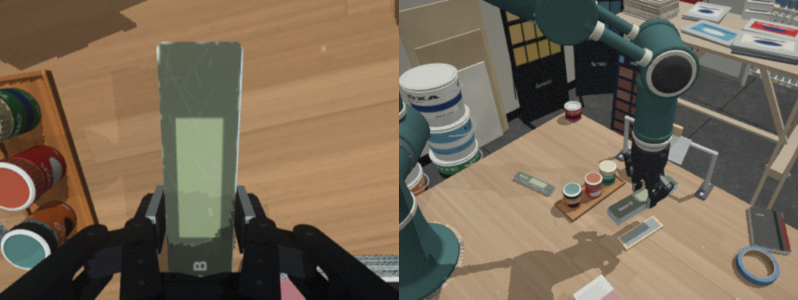

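Box still level and centred in the hand, pots untouched, cover on the rail. Descending with a 3 mm sideways correction.

send_rows(
  series=[
    [[0,0.3,1],0.005,20],
    [[0,0,2.5],0,20],
    [[0,0,2.5],0,20],
    [[0,0,1.5],0,20],
    [[0,0,0],0,20],
  ],
)

```text
time_s: 19.05
eef_pos: [0.4145, -0.345, 0.0432]
ee_rot: [-3.118, 0.352, 0.008]
contact_force: [-0.9, 0.1, -0.9]
opening: 0.0404
```

send_rows(
  series=[
    [[0,0,0],0,20],
    [[0,0,0],0,20],
    [[0,0,0],0,20],
  ],
)

```text
time_s: 19.35
eef_pos: [0.4175, -0.3479, 0.0477]
ee_rot: [3.12, -0.353, 0.004]
contact_force: [0.2, -0.0, -1.7]
opening: 0.0402
```

```bash
python3 - <<'E'
from h import *
plan([(.4173,-.3461,.0258,-12.8)])
E
```

```text
start [ 0.4175 -0.3479  0.0477] -12.9 t 19.35
-> (0.4173, -0.3461, 0.0258, -12.8)
   [[-0.06, -0.17, 2.19], np.float64(-0.002)]
```

send_rows(
  series=[
    [[0,-0.2,0.5],0,20],
    [[0,0,0.7],0,20],
    [[0,0,0.6],0,20],
    [[0,0,0.3],0,20],
    [[0,0,0],0,20],
  ],
)

```text
time_s: 19.85
eef_pos: [0.4163, -0.3444, 0.0242]
ee_rot: [-3.121, 0.353, 0.003]
contact_force: [-0.5, 0.2, -1.4]
opening: 0.0402
```

send_rows(
  series=[
    [[0,0,0],0,20],
    [[0,0,0],0,20],
    [[0,0,0],0,20],
    [[0,0,0],0,20],
  ],
)

```text
time_s: 20.25
eef_pos: [0.4171, -0.3452, 0.0255]
ee_rot: [3.121, -0.353, 0.001]
contact_force: [1.0, 0.3, -1.5]
opening: 0.04
```

```bash
python3 look.py 10 wrist,scene; python3 inhand.py 10; python3 - <<'E'
from h import *
plan([(.4173,-.3461,.0258,-12.8)])
z=np.load('scene10.npz');cv2.imwrite('pics/c10.png',cv2.resize(z['p'][235:345,240:380][:,:,::-1],None,fx=5,fy=5,interpolation=2))
w=np.load('wrist10.npz');C=cloud('scene',z['d'])
R=Rn.from_rotvec(w['rot']).as_matrix()
P=C[235:345,240:380].reshape(-1,3)
T=(P-w['pos'])@R
s=P[(P[:,2]>.036)&(P[:,2]<.05)&(abs(T[:,1])<.03)&(abs(T[:,0])<.12)]
print('scene top-face z',np.median(s[:,2]),len(s),cv2.minAreaRect(s[:,:2].astype(np.float32)*1000))
E
```

```text
20.25 [ 0.41710568 -0.34518416  0.02554806] open 0.04000905912644096 [ 1.04321616  0.34930221 -1.4902864 ] yaw -12.905944742450762 0.0015182967145929535
pos [ 0.41710568 -0.34518416  0.02554806] tool z axis [ 3.69583029e-04 -3.47016846e-04 -9.99999871e-01]
top plane tool: z=-0.0171 x*-0.0000 y*0.0063 18211 xmax [0.09016621 0.09061209]
0.03 y edges [-0.0198  0.0205] mid 0.0004
0.04 y edges [-0.0199  0.0204] mid 0.0002
0.05 y edges [-0.0198  0.0206] mid 0.0004
0.06 y edges [-0.0198  0.0205] mid 0.0004
0.07 y edges [-0.02    0.0205] mid 0.0002
0.08 y edges [-0.0199  0.0203] mid 0.0002
start [ 0.4171 -0.3451  0.0255] -12.9 t 20.35
-> (0.4173, -0.3461, 0.0258, -12.8)
   [[0.05, 0.09, -0.03], np.float64(-0.002)]
scene top-face z 0.042307372188623515 1276 ((416.55841064453125, -347.22344970703125), (55.18561553955078, 181.5160675048828), 73.63542175292969)
```

View pics/c10.png

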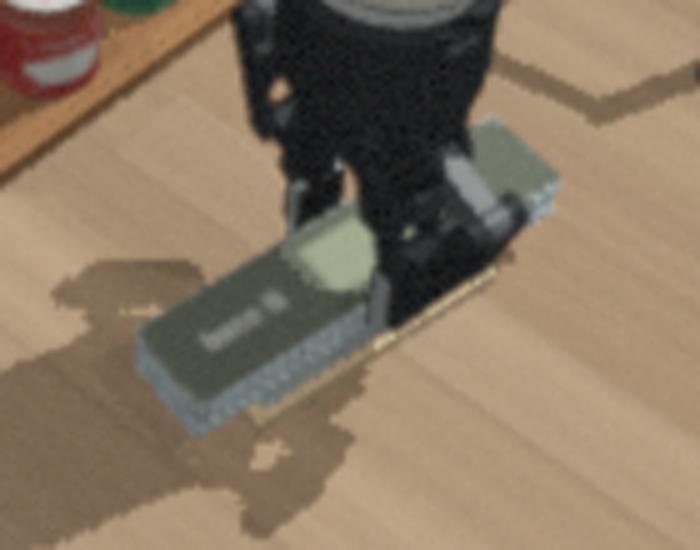

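View pics/m10.png

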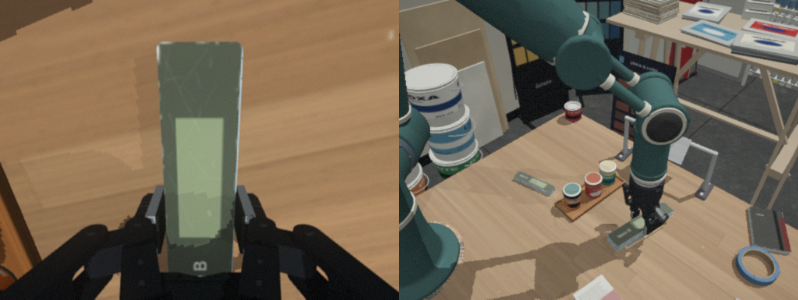

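Top face is at about 42.5 mm, so the gap is about 14 mm, with 1 mm sideways left. One last trim, then settle and check.

send_rows(
  series=[
    [[0,0.1,-0.1],0,20],
    [[0,0,0],0,20],
    [[0,0,0],0,20],
    [[0,0,0],0,20],
    [[0,0,0],0,20],
  ],
)

```text
time_s: 20.85
eef_pos: [0.4167, -0.346, 0.0263]
ee_rot: [-3.122, 0.353, 0.0]
contact_force: [0.1, -0.5, -1.4]
opening: 0.0408
```

send_rows(
  series=[
    [[0,0,0],0,20],
    [[0,0,0],0,20],
    [[0,0,0],0,20],
    [[0,0,0],0,20],
    [[0,0,0],0,20],
  ],
)

```text
time_s: 21.35
eef_pos: [0.4167, -0.346, 0.0263]
ee_rot: [3.122, -0.353, 0.0]
contact_force: [-0.5, 0.6, -1.5]
opening: 0.0403
```

```bash
python3 look.py 11 wrist,top,scene; python3 inhand.py 11 | head -3
python3 - <<'E'
from h import *
z=np.load('scene11.npz');cv2.imwrite('pics/c11.png',cv2.resize(z['p'][130:290,240:420][:,:,::-1],None,fx=4,fy=4,interpolation=2))
a=np.load('top.npz');b=np.load('top11.npz')
C=cloud('scene',z['d']);C0=cloud('scene',np.load('scene.npz')['d'])
for n,r in(('A',(211,234,236,266)),('B',(234,223,260,253)),('C',(252,206,281,236))):
    for c in(C0,C):
        s=c[r[1]:r[3],r[0]:r[2]].reshape(-1,3);s=s[(s[:,2]>.062)&(s[:,2]<.072)];print(n,(s.mean(0)*1000).round(1),len(s))
E
```

```text
21.35 [ 0.41673885 -0.34599752  0.02630359] open 0.04031251395004232 [-0.46438697  0.56522911 -1.54749638] yaw -12.902983500826412 0.0015607800227303262
pos [ 0.41673885 -0.34599752  0.02630359] tool z axis [ 7.76030410e-06 -4.95514982e-05 -9.99999999e-01]
top plane tool: z=-0.0171 x*0.0000 y*0.0063 18212 xmax [0.09018422 0.09060693]
0.03 y edges [-0.0198  0.0204] mid 0.0003
A [ 365.6 -159.5   64.9] 332
A [ 365.6 -159.4   64.9] 329
B [ 429.6 -174.    64.8] 286
B [ 430.3 -173.4   64.9] 270
C [ 478.4 -173.1   64.9] 375
C [ 479.  -172.8   65. ] 370
```

View pics/c11.png

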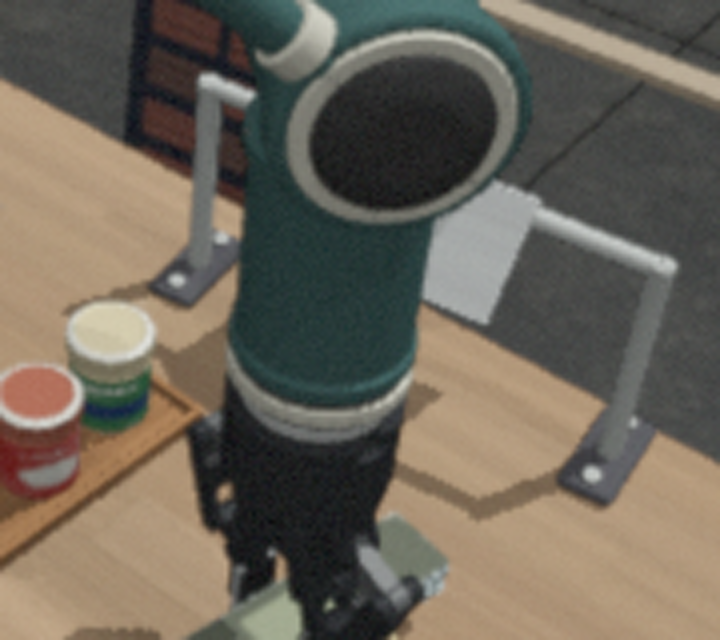

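Everything checks out: the box is level, at rest and centred, the pots have not moved, and the cover is on the rail at (490,250). Handing in.

```bash
python3 -c "
from plant import robot
print(robot.hand_in(), robot.get_obs()['time_s'])"
```

```text
the job is handed in; nothing more can be done
the job is handed in; nothing more can be done
```

The job is handed in at about 21.5 s of the 58 s allowed. The cover hangs astride the rail, released, and the arm holds the 180 mm chip box over the strip.

- **Cover:** The fingers shifted it about 4 mm as they closed on the grip. I estimate that left more than 10 mm between the sheets and the strip. I then lifted it straight up and let it go on the bar. After the release it hung symmetrically, clear of both posts. In the last picture the arm hides part of it, but the visible end still hangs as before.
- **Box over the strip:** The wrist camera puts the box centre within about 1 mm of the strip centre, with yaw −12.9° against the strip's −12.8°.
    - It is level to about 0.4° and at rest.
    - The gap is about 15 mm: I get 15 to 16 mm from the grasp height and 14.9 mm from the wrist depth.
- **Pots:** They moved less than 1 mm between the first and last pictures, which is within measurement noise. The box crossed them with its underside at about 118 mm.
- **Disagreement:** The scene and wrist cameras differ by 1–3 mm on positions, close to the stated 2 mm calibration. For the final placing I used the wrist measurements.

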